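Shut the filling station's cover and hold its index plunger out

TASK

The bottle-filling station is loaded: first swing its clear cover fully shut, and only then take the black knob of the index plunger, pull it up as far as it goes so that the pin is clear of its seat hole, and keep holding it there for the colleague who will shift the slide. Your job finishes while you are still gripping the raised knob: do not let it back down. Leave the loose things standing around the station where they are.

Things in the scene. Friction and masses are not known exactly. Their poses are not given: they have to be found in the camera images.
- station: fixed bottle-filling station, base plate 200 (x) x 370 (y) x 12 mm. Origin on the table under the plate's middle, x away from the robot, y left along the bottle row, z up; level, turned up to 0.35 rad either way. A grey guard box around the bottles spans x -70..69, y -37..177 mm and is 106 mm high; the index plunger stands on the right-hand end
- cover (a joint): hinge of the station's clear flat cover in an aluminium frame (250 g, 212 mm along y, reaching 133 mm from the hinge). 0 = shut, level on the guard box; grows as it opens upward, 1.6 at most; starts at 0.95 to 1.4 rad. Stiff hinge (0.4 N m friction): the cover stays where it is left, so bring it all the way down
- cover_hinge (a point): middle of the cover's hinge line, on the guard box's far side, at (62, 70, 110) mm of the station; the line runs along the station's y
- cover_bar (a point): middle of the cover's round steel grip bar, 13 mm thick, 130 mm long, parallel to the hinge and 178 mm from it; two 8 mm stems, 60 mm either side of its middle, leave a 45 mm gap from bar axis to cover frame. Turns with the cover; shut, it is at (-116, 70, 110) mm of the station
- plunger (a joint): travel of the index plunger straight up: 0 = seated by its spring, the 8 mm pin 12 mm deep in the seat hole of the steel slide; 0.022 m = fully back at its hard stop, pin tip 10 mm above the hole. The spring pushes down with 4 N at 0, rising to 10.6 N at the stop; nothing latches, it snaps back if let go
- knob (a point): middle of the plunger's knob, an upright black cylinder 30 mm across, 26 mm high; seated, it is at (0, -123, 91) mm of the station (underside z = 78, top 104 mm) and rises with the plunger. Below it the bushing, 26 mm across, and the bracket reach up to z = 66 mm
- vial_a: loose square glass bottle with black cap, 28 x 28 x 70 mm tall, beside the station's front (robot side); origin under its centre
- vial_b: loose square glass bottle like vial_a, beside the station's right-hand end
- spatula: yellow plastic spatula 190 mm long lying in front of the station
- bowl: yellow mixing bowl, 124 mm across, 75 mm high, on the left of the table
- jar: white jar, 68 mm across, 85 mm high, on the right of the table
- roll: upright paper roll, 104 mm across, 100 mm high, on the right of the table
- beaker: white open cup, 80 mm across, 85 mm high, on the left of the table

How it is judged:
By the outcome, as a careful person would: the job done as asked, in the order asked, and still so for the second after the job is handed in, while the arm keeps its last pose, push and grip.
It also fails if it takes over 45 s, if anything falls off the work surface, if the arm or the gripper's body presses on something with over 40 N, if the wrist force passes 120 N, or if a joint passes its speed limit or range.

ROBOT

A 6-joint arm with a two-finger parallel gripper is mounted at the origin on the work surface. World frame = base frame: x ahead of the robot, y to its left, z up, the work surface at z = 0. Lengths are in m, angles in rad, forces in N, time in s.
With the tool pointing down it reaches from about 0.25 to 0.775 m from the base axis. Payload 8.9 kg.
Tool frame: the origin (TCP) lies on the mounting face of the last link; the fingertips stand 173 mm ahead of it and the grasp point (between the pads) lies 155 mm ahead of it; z points along the fingers, y is the direction in which the jaws open and shut (so a half turn about z gives the same grasp; the last joint's range is limited). The gripper opens to 85 mm and grips with 20 to 120 N. Pads are 22 mm wide; open, the fingers measure 114 mm over their backs; the gripper's body (76 mm by 85 mm) begins 54 mm behind the grasp point. The pads swing forward as they close: fully open they stand 13 mm farther back than shut.
Start: joints at [1.045, 0.291, -0.153, 1.127, 0, 1.431], TCP at [0.198, 0.486, 0.405] pointing down, gripper open.
Joint ranges: [-2.52, 2.52], [-0.91, 1.74], [-1.3, 1.37], [-1.96, 2.02], [-1.52, 1.47], [-3.14, 3.14]. Speed limits (rad/s): [2.22, 2.22, 2.79, 3.14, 3.14, 3.14].

INTERFACE

Orientations are given as a 3x3 rotation matrix whose columns are the frame's x, y, z axes.
In Python, from bench import robot gives the robot as it stands. Calls block until the motion is done:
- robot.goto(position, orientation): joint-space move of the TCP to a pose.
- robot.move_straight(position, speed=0.15, rotation=None, f_stop=None): straight line of the TCP; rotation=None keeps the orientation; speed is the mean speed in m/s. With f_stop (N) it stops when the force on the tool has changed by that much, and returns True; else False.
- robot.set_joints(angles): joint-space move.
- robot.let_go() and robot.close(grip_force=None): open the fingers fully, or close them until they stop; grip_force is the grip in N (None keeps the last).
- robot.pause(seconds).
- robot.solve_ik(position, orientation): joint angles nearest the present ones, or None.
- robot.read_camera(name): name is "side" or "top"; returns the picture (420x560x3 uint8, blue, green, red); there is no depth.
- robot.camera_model(name): a dict with "vertical_fov" (degrees; the focal length in pixels is half the picture's height over the tangent of half this angle, whatever the lens; pixels are square), "cx", "cy" (the principal point, pixels), "k1" (the pictures are not rectified: a ray, as slopes to the right and down, at radius r is drawn at 1 + k1 r^2 times it, then the intrinsics apply), "R" (3x3) and "t" (3): a world point X has camera coordinates R X + t. Camera axes: x right, y down, z forward; pixel columns grow to the right and rows downward; lengths in m; the calibration is good to about 2 mm. A picture is of the moment at which its call begins. camera_model takes no time and is no camera call.
A pose or a line that the arm cannot do raises robot.PlanningError and nothing moves.
- robot.close_job(): hands the job in, once; it reports no verdict.
Readings, each from a call of its own:
- robot.read_t(): time.
- robot.read_joint_positions(): joint angles.
- robot.read_qd(): joint speeds.
- robot.read_effort(): joint torques, N m.
- robot.read_eef_pos(): TCP position.
- robot.read_tcp_rot(): TCP orientation.
- robot.read_force(): force on the tool from outside, world axes, zero at the start.
- robot.read_wrist_torque(): the same for the moment, N m.
- robot.read_finger_gap(): finger opening in m.
Only numpy, scipy, OpenCV 4.12 (cv2) and the standard library are available. Lean on these libraries where they do the work, as an engineer would, in place of code of your own. Each camera call takes 0.05 s, during which the arm holds its last target.

## Working session

There is one attempt and no reset: what is moved stays moved. The work goes in short steps, each a Python script; the robot and the scene stay as the last script left them, time stands still between calls to the robot, and variables do not carry over. Pictures are saved under pics/ and viewed, and the job is handed in when it is done.

```bash
mkdir -p pics; ls; python3 - <<'E'
from bench import robot
import cv2
for n in("side","top"):
    cv2.imwrite(f"pics/{n}0.png",robot.read_camera(n)); print(n,robot.camera_model(n))
print(robot.read_t())
E
```

```text
pics
side {'vertical_fov': 51.99330693737071, 'cx': 282.3374826817547, 'cy': 209.2386915884266, 'k1': 0.047558146301378924, 'R': array([[-9.37077138e-01, -3.49121473e-01, -7.96202093e-04],
       [-2.52053427e-01,  6.78111231e-01, -6.90387014e-01],
       [ 2.41568844e-01, -6.46745202e-01, -7.23439795e-01]]), 't': array([0.52626655, 0.20463868, 1.22883231])}
top {'vertical_fov': 56.19434222612591, 'cx': 277.8410488311713, 'cy': 205.09115904069714, 'k1': 0.004375116999249974, 'R': array([[-2.64839881e-02, -9.99649098e-01,  5.28619279e-04],
       [-9.71242024e-01,  2.56062162e-02, -2.36713438e-01],
       [ 2.36616839e-01, -6.78253313e-03, -9.71579368e-01]]), 't': array([0.0185365 , 0.57725118, 1.23071641])}
0.1
```

View pics/side0.png

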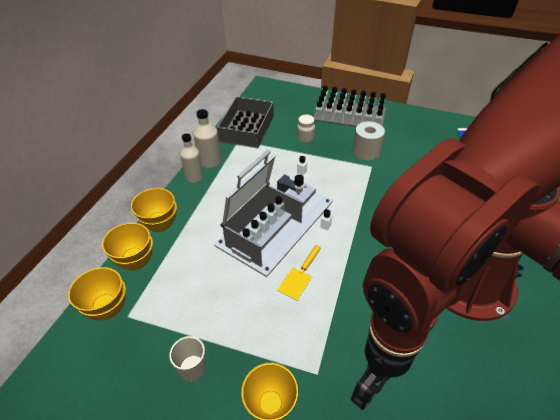

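View pics/top0.png

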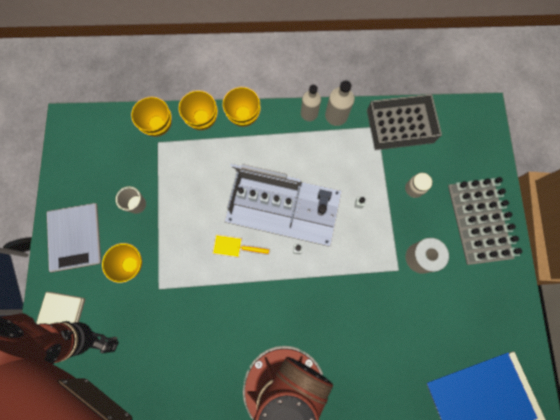

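The station is in the middle (side view about (275,215), top view about (283,205)), with the cover standing steeply open. I'll zoom in to measure it.

```bash
python3 - <<'E'
import cv2
a=cv2.imread("pics/top0.png")[150:270,205:385]; cv2.imwrite("pics/topz.png",cv2.resize(a,None,fx=4.4,fy=4.4,interpolation=cv2.INTER_CUBIC))
a=cv2.imread("pics/side0.png")[140:280,190:350]; cv2.imwrite("pics/sidez.png",cv2.resize(a,None,fx=4.2,fy=4.2,interpolation=cv2.INTER_CUBIC))
E
```

```text
(no output)
```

View pics/topz.png

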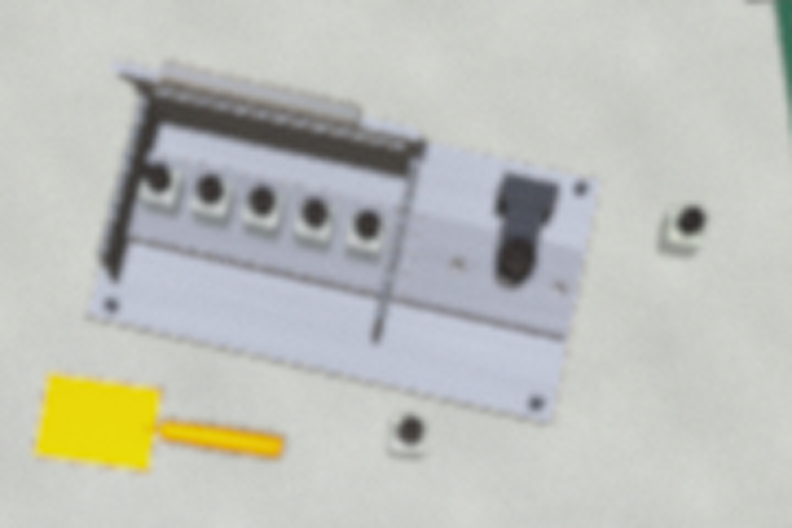

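View pics/sidez.png

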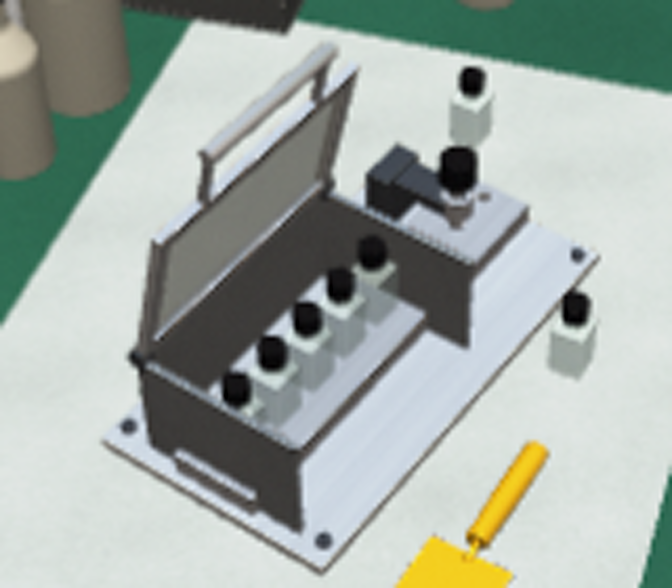

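```bash
cat > h.py <<'E'
import numpy as np, cv2
from scipy.optimize import least_squares
from bench import robot
def proj(n,P):
    m=robot.camera_model(n); f=210/np.tan(np.radians(m["vertical_fov"]/2))
    K=np.array([[f,0,m["cx"]],[0,f,m["cy"]],[0,0,1]])
    P=np.atleast_2d(np.array(P,float))
    return cv2.projectPoints(P,cv2.Rodrigues(m["R"])[0],m["t"],K,np.array([m["k1"],0,0,0]))[0][:,0]
def Tst(p,P):
    c,s=np.cos(p[2]),np.sin(p[2])
    return np.atleast_2d(P)@np.array([[c,-s,0],[s,c,0],[0,0,1]]).T+[p[0],p[1],0]
def cover(a,P): # points in shut station frame -> opened by a about hinge
    P=np.atleast_2d(np.array(P,float)); d=P-[.062,0,.110]; c,s=np.cos(a),np.sin(a)
    # shut: d=-x ; opening raises z
    x=d[:,0]*c+d[:,2]*s; z=-d[:,0]*s+d[:,2]*c
    return np.c_[x+.062,P[:,1],z+.110]
def zt(x,y): return [(x+.5)/4.4-.5+205,(y+.5)/4.4-.5+150]
def zs(x,y): return [(x+.5)/4.2-.5+190,(y+.5)/4.2-.5+140]
E
cat > fit.py <<'E'
from h import *
pts=[("top",(-.1,.185,.012),zt(88,315)),("top",(-.1,-.185,.012),zt(550,422)),("top",(.1,-.185,.012),zt(597,180)),
("side",(.1,.185,.012),zs(103,440)),("side",(-.1,.185,.012),zs(325,571)),("side",(-.1,-.185,.012),zs(600,258)),
("top",(0,-.123,.104),zt(516,258)),("side",(0,-.123,.104),zs(459,157))]
bar=[("top",(-.116,.135,.110),zt(163,72)),("top",(-.116,.005,.110),zt(360,112)),("side",(-.116,.135,.110),zs(205,160)),("side",(-.116,.005,.110),zs(331,52))]
def res(p):
    r=[proj(n,Tst(p,P))[0]-u for n,P,u in pts]+[proj(n,Tst(p,cover(p[3],P)))[0]-u for n,P,u in bar]
    return np.ravel(r)
s=least_squares(res,[.5,0,-.2,1.2],loss="soft_l1"); print(s.x); print(res(s.x).reshape(-1,2).round(1))
p=s.x
print("knob",Tst(p,(0,-.123,.091)),"bar",Tst(p,cover(p[3],(-.116,.07,.11))),"hinge",Tst(p,(.062,.07,.11)))
E
python3 fit.py
```

```text
[ 0.58797613 -0.01771776 -0.25725228  1.34040357]
[[-0.1  0.4]
 [ 1.   0.7]
 [ 1.7  0.1]
 [ 0.1 -0.9]
 [ 0.1 -0.7]
 [ 0.7 -1.3]
 [-0.3 -0.5]
 [-0.2  0.9]
 [-1.4 -0.5]
 [-1.1  0.5]
 [-0.4  0.4]
 [-0.3  0. ]]
knob [[ 0.55668196 -0.13667017  0.091     ]] bar [[0.62643513 0.04454628 0.28329667]] hinge [[0.66574558 0.03420443 0.11      ]]
```

```bash
cat >> h.py <<'E'
p=np.array([0.58797613,-0.01771776,-0.25725228,1.34040357])
def Rd(flip=False,yaw=p[2]):
    if flip: yaw=yaw+np.pi
    c,s=np.cos(yaw),np.sin(yaw)
    return np.array([[c,s,0],[s,-c,0],[0,0,-1.]])
L=.173
def bar(a): return cover(a,(-.116,.07,.11))[0]
def tip(st): return Tst(p,np.array(st))[0]+[0,0,L]   # TCP for tip at station point, tool down
E
python3 - <<'E'
from h import *
for fl in(0,1):
    R=Rd(fl)
    for st in (bar(1.34)+[.035,0,.06],bar(1.34)+[.035,0,-.015],bar(.6)+[.018,0,-.015],bar(0)+[0,0,.0065],(0,-.123,.075),(0,-.123,.16)):
        q=robot.solve_ik(tip(st),R); print(fl,tip(st).round(3),None if q is None else np.round(q,2))
print(robot.read_tcp_rot().round(2),robot.read_finger_gap())
E
```

```text
0 [0.66  0.036 0.516] [-0.06  0.56  0.55  1.56  0.   -2.94]
0 [0.66  0.036 0.441] [-0.06  0.55  0.35  1.36  0.   -2.94]
0 [0.541 0.067 0.369] [-0.01  0.35 -0.16  1.06  0.   -2.9 ]
0 [0.494 0.079 0.29 ] [ 0.01  0.34 -0.41  0.82  0.   -2.87]
0 [ 0.557 -0.137  0.248] [-0.37  0.51 -0.26  0.8   0.    3.03]
0 [ 0.557 -0.137  0.333] [-0.37  0.43 -0.14  1.    0.    3.03]
1 [0.66  0.036 0.516] [-0.06  0.56  0.55  1.56  0.    0.2 ]
1 [0.66  0.036 0.441] [-0.06  0.55  0.35  1.36  0.    0.2 ]
1 [0.541 0.067 0.369] [-0.01  0.35 -0.16  1.06  0.    0.25]
1 [0.494 0.079 0.29 ] [ 0.01  0.34 -0.41  0.82  0.    0.27]
1 [ 0.557 -0.137  0.248] [-0.37  0.51 -0.26  0.8   0.   -0.11]
1 [ 0.557 -0.137  0.333] [-0.37  0.43 -0.14  1.    0.   -0.11]
[[-0.93  0.38 -0.  ]
 [ 0.38  0.93 -0.  ]
 [ 0.   -0.   -1.  ]] 0.08564851116699597
```

```bash
python3 - <<'E'
from h import *
R=Rd(1)
robot.close(30)
robot.move_straight(robot.read_eef_pos()+[0,0,.13],speed=.3)
robot.goto(tip(bar(1.34)+[.035,0,.07]),R)
s=robot.move_straight(tip(bar(1.34)+[.035,0,-.015]),speed=.15,f_stop=10)
print(s,robot.read_t(),robot.read_eef_pos(),tip(bar(1.34)+[.035,0,-.015]),robot.read_finger_gap(),robot.read_force())
b=np.hstack([robot.read_camera("side")[90:280,190:380],robot.read_camera("top")[120:270,205:395][:,:].copy() if 0 else cv2.copyMakeBorder(robot.read_camera("top")[110:270,205:395],0,30,0,0,cv2.BORDER_CONSTANT)])
cv2.imwrite("pics/b1.png",cv2.resize(b,None,fx=2.1,fy=2.1))
E
```

```text
False 4.4667 [0.66031188 0.03595093 0.44233154] [0.66021574 0.03565923 0.44128025] -0.0003541455229491222 [-0.16043001 -0.70749909  0.61933743]
```

View pics/b1.png

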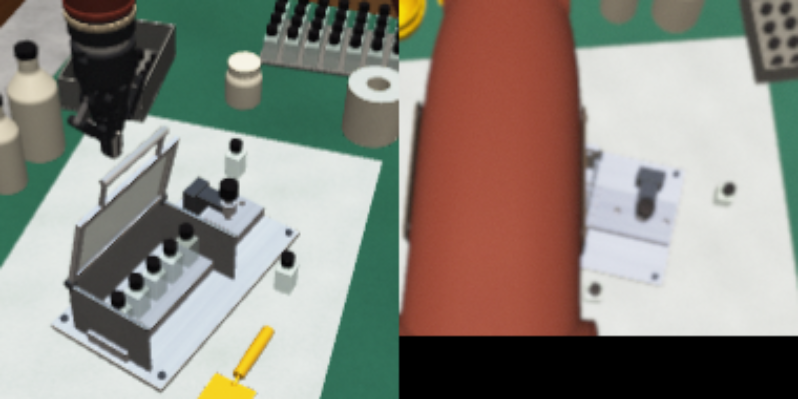

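```bash
python3 - <<'E'
from h import *
t=robot.read_eef_pos()-[0,0,L]
print(proj("side",t),proj("side",Tst(p,bar(1.34))), [(118/2.1+190,155/2.1+90)])
for dz in(0,.013,.03): print(proj("side",t+[0,0,dz]))
E
```

```text
[[243.51725649 163.64525773]] [[253.59090571 164.65837666]] [(246.1904761904762, 163.8095238095238)]
[[243.51725649 163.64525773]]
[[243.19509701 159.93817663]]
[[242.76532029 154.99713652]]
```

The side view matches the plan: the fingertips at about (246,164) are just behind the bar, whose middle is near (253,165). Next is the sideways push.

```bash
python3 - <<'E'
from h import *
for a in (1.34,1.15,.95,.75,.6):
    s=robot.move_straight(tip(bar(a)+[.0175,0,-.015]),speed=.1,f_stop=25)
    print(a,s,(robot.read_eef_pos()-tip(bar(a)+[.0175,0,-.015])).round(4),robot.read_force().round(1))
    if s: break
print(robot.read_t())
b=robot.read_camera("side")[90:280,190:380]
cv2.imwrite("pics/b2.png",cv2.resize(b,None,fx=3,fy=3))
E
```

```text
1.34 False [0.0001 0.0001 0.001 ] [ 0.3 -0.3  0.2]
1.15 False [ 0.0004 -0.0001  0.0003] [-0.3 -0.6  0.5]
0.95 False [ 0.0004 -0.0001  0.0003] [-0.1 -0.7 -0.3]
0.75 False [ 0.0002 -0.      0.0001] [ 0.6  0.3 -0.4]
0.6 False [ 0.0001 -0.     -0.    ] [ 0.8 -0.1 -0.3]
6.8167
```

View pics/b2.png

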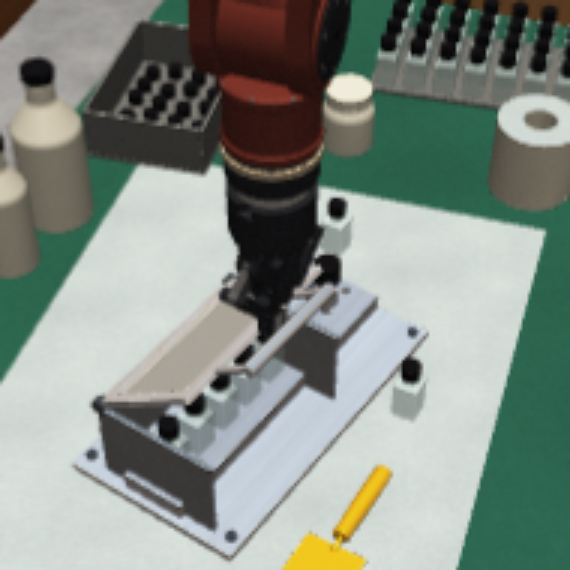

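The cover followed and is now part way down, with the fingers in the gap behind the bar. Next I lift off and press the bar down from above.

```bash
python3 - <<'E'
from h import *
s=robot.move_straight(tip(bar(.6)+[.022,0,.03]),speed=.1,f_stop=15);print(s)
s=robot.move_straight(tip(bar(.6)+[.0,0,.03]),speed=.1,f_stop=15);print(s)
for a in (.6,.45,.3,.15,0.04):
    T=tip(bar(a)+[.0,0,.0065])
    s=robot.move_straight(T,speed=.1,f_stop=25)
    print(a,s,(robot.read_eef_pos()-T).round(4),robot.read_force().round(1))
    if s: break
else:
    T=tip(bar(0)+[0,0,-.012])
    s=robot.move_straight(T,speed=.03,f_stop=20)
    print(s,(robot.read_eef_pos()-tip(bar(0)+[0,0,.0065])).round(4),robot.read_force().round(1))
print(robot.read_t())
b=robot.read_camera("side")[90:280,190:380]
cv2.imwrite("pics/b3.png",cv2.resize(b,None,fx=3,fy=3))
E
```

```text
False
False
0.6 False [ 0.0002 -0.0001 -0.0003] [ 0.1  0.1 -0.6]
0.45 False [ 0.0002 -0.      0.0005] [ 1.   0.2 -0.2]
0.3 False [ 0.0003 -0.      0.0004] [ 0.5 -0.7 -1. ]
0.15 False [ 0.0002 -0.      0.0003] [ 1.  -0.2  0.5]
0.04 False [ 0.0001 -0.      0.0003] [-0.2 -0.2  0.2]
True [0.0004 0.     0.    ] [-3.  -0.2 14.7]
10.2583
```

View pics/b3.png

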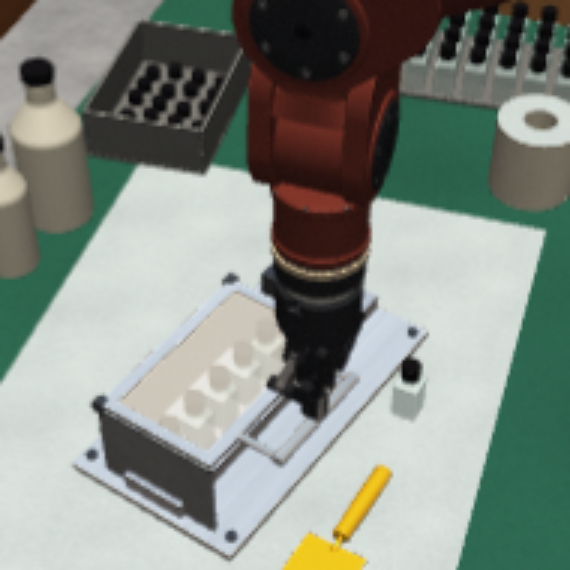

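The press stopped on contact within 0.1 mm of the height predicted for a shut cover. In the picture the frame lies level on the box. I'll give a short extra press, then go above the knob and look.

```bash
python3 - <<'E'
from h import *
z0=robot.read_eef_pos()
s=robot.move_straight(z0-[0,0,.006],speed=.02,f_stop=12); print(s,(robot.read_eef_pos()-z0).round(4),robot.read_force().round(1))
robot.move_straight(z0+[0,0,.09],speed=.2)
robot.let_go()
robot.goto(tip((0,-.123,.17)),Rd(1))
print(robot.read_t(),robot.read_force().round(1))
np.save("s.npy",robot.read_camera("side"));np.save("t.npy",robot.read_camera("top"))
cv2.imwrite("pics/b4.png",cv2.resize(np.load("s.npy")[110:280,190:370],None,fx=3.3,fy=3.3,interpolation=cv2.INTER_CUBIC))
cv2.imwrite("pics/b4t.png",cv2.resize(np.load("t.npy")[150:270,205:385],None,fx=4.4,fy=4.4,interpolation=cv2.INTER_CUBIC))
E
```

```text
True [-0.0001  0.     -0.    ] [-5.1 -1.  15.6]
12.8167 [-0.7  0.7  0.2]
```

View pics/b4.png

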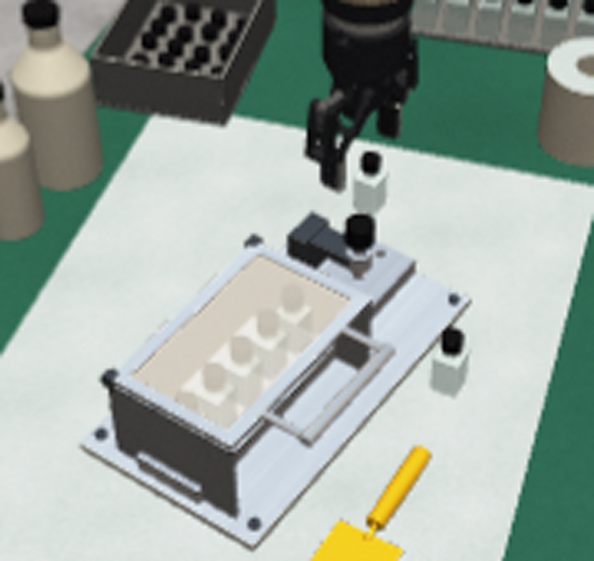

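View pics/b4t.png

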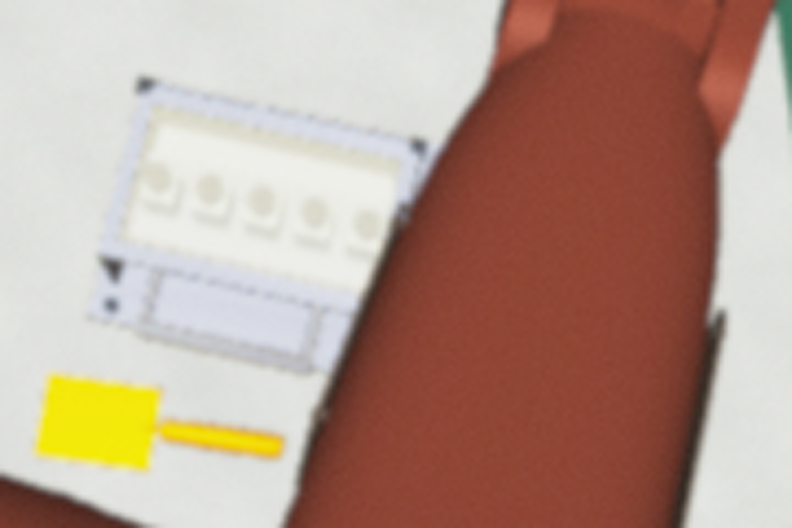

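Both views show the cover level and shut, and the knob at (360,232) in the crop lies below the midpoint between the open fingers. I'll descend, close gently and check the side load.

```bash
python3 - <<'E'
from h import *
s=robot.move_straight(tip((0,-.123,.076)),speed=.12,f_stop=8); print(s,robot.read_eef_pos(),tip((0,-.123,.076)))
f0=robot.read_force()
if not s:
    robot.close(20); print(robot.read_finger_gap(),(robot.read_force()-f0).round(1),robot.read_wrist_torque().round(2))
print(robot.read_t())
cv2.imwrite("pics/b5.png",cv2.resize(robot.read_camera("side")[110:260,220:380],None,fx=3.7,fy=3.7,interpolation=cv2.INTER_CUBIC))
E
```

```text
False [ 0.55701375 -0.1366522   0.24966752] [ 0.55668195 -0.13667016  0.249     ]
0.02925660573436123 [-5.4 -6.8  5.6] [-1.51  0.79 -0.  ]
14.4
```

View pics/b5.png

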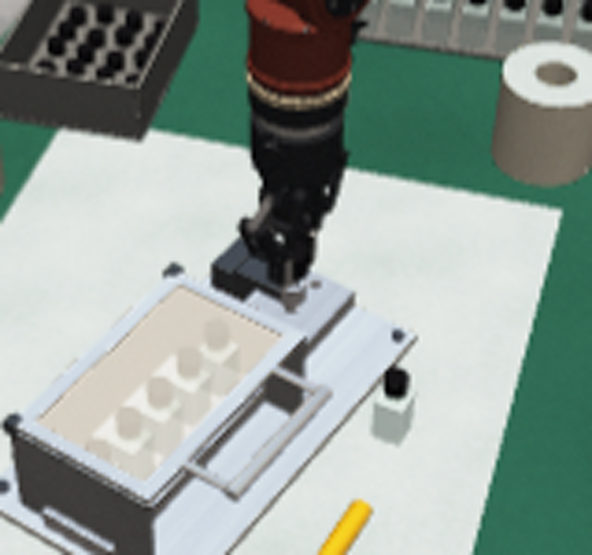

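```bash
python3 - <<'E'
from h import *
e=robot.read_eef_pos()
robot.move_straight(e+[-.0006,-.001,0],speed=.01); print(robot.read_force().round(1),(robot.read_eef_pos()-e).round(4))
robot.close(80); print(robot.read_finger_gap(),robot.read_force().round(1))
z0=robot.read_eef_pos()
for d in (.006,.012,.017):
    s=robot.move_straight(z0+[0,0,d],speed=.03,f_stop=25); print(d,s,robot.read_force().round(1),robot.read_eef_pos()-z0)
    if s: break
else:
    s=robot.move_straight(z0+[0,0,.026],speed=.015,f_stop=22); print(s,robot.read_force().round(1),robot.read_eef_pos()-z0)
print(robot.read_finger_gap(),robot.read_t())
cv2.imwrite("pics/b6.png",cv2.resize(robot.read_camera("side")[110:260,220:380],None,fx=3.7,fy=3.7,interpolation=cv2.INTER_CUBIC))
E
```

```text
[ 2.2  1.2 -0. ] [-0.0003 -0.0009  0.    ]
0.028102785420289527 [2.8 2.4 3. ]
0.006 False [ 4.9  0.9 -5.9] [7.57447196e-05 4.55100723e-05 5.64559015e-03]
0.012 False [ 5.3  1.2 -8.6] [5.11820497e-05 1.66595382e-05 1.15262204e-02]
0.017 False [ 5.7  1.  -9.4] [5.54868500e-05 2.32991475e-05 1.63695242e-02]
True [  5.4  -0.8 -11. ] [1.92599830e-04 2.72671950e-06 2.15365873e-02]
0.0276359088605529 16.5667
```

View pics/b6.png

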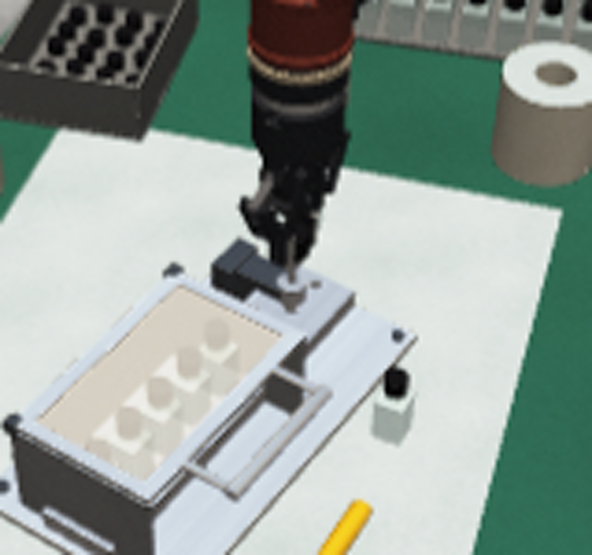

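The shaft now shows below the raised knob, after 21.5 mm of travel and contact at the stop. When f_stop triggered, the arm relaxed slightly, so I'll nudge up a little and hold against the stop.

```bash
python3 - <<'E'
from h import *
z0=robot.read_eef_pos()
for d in (.0005,.001,.0015,.002):
    robot.move_straight(z0+[0,0,d],speed=.005)
    f=robot.read_force(); print(d,f.round(1),(robot.read_eef_pos()-z0)[2].round(5),robot.read_finger_gap())
    if f[2]<-28: break
robot.pause(1); print(robot.read_force().round(1),robot.read_eef_pos()-z0,robot.read_finger_gap(),robot.read_t())
E
```

```text
0.0005 [  6.2   1.3 -11.6] -0.00041 0.027639387855525957
0.001 [  5.8  -0.5 -11.5] 9e-05 0.02765682349311165
0.0015 [  6.1   0.3 -11.6] 0.0006 0.027610396185289147
0.002 [  7.8   0.4 -14.1] 0.00083 0.027628075058061304
[  6.1  -0.1 -13.8] [-8.15677858e-06 -9.82499466e-05  8.15305455e-04] 0.02812969326646596 18.6167
```

```bash
python3 - <<'E'
from h import *
z0=robot.read_eef_pos()
for d in (.0015,.0020,.0025,.003):
    robot.move_straight(z0+[0,0,d],speed=.005)
    f=robot.read_force(); print(d,f.round(1),(robot.read_eef_pos()-z0)[2].round(5),robot.read_finger_gap())
    if f[2]<-20: break
robot.pause(1); print(robot.read_force().round(1),robot.read_eef_pos()-z0,robot.read_finger_gap(),robot.read_t())
t=robot.read_camera("top"); s=robot.read_camera("side")
cv2.imwrite("pics/b7.png",cv2.resize(s[110:290,220:380],None,fx=3.2,fy=3.2,interpolation=cv2.INTER_CUBIC))
E
```

```text
0.0015 [  8.4  -0.2 -16.3] 5e-05 0.027847527659975682
0.002 [ 10.2  -0.8 -20.9] 7e-05 0.027611284214888683
[ 10.1  -0.7 -22. ] [ 1.61552392e-05 -8.25193144e-05  8.61654314e-05] 0.02772479531766347 20.1167
```

View pics/b7.png

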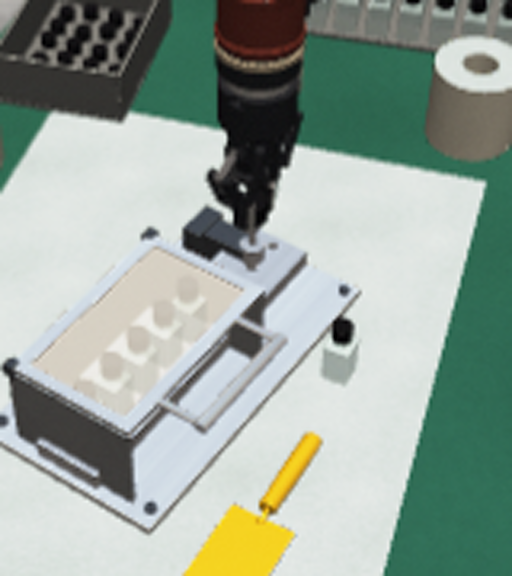

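The plunger is hard against its stop: the force rises from about 12 to 22 N with no further travel. The hold stayed steady for a second, the cover is shut, and vial_a and the spatula are where they were. I'm handing in.

```bash
python3 -c "
from bench import robot
print(robot.close_job())"
```

```text
the job is handed in; nothing more can be done
None
```

I shut the cover first, then gripped the black knob, pulled the plunger up to its hard stop and handed the job in while still holding it there (at about 20 s of the 45 s).

- **Cover:** I pushed the grip bar over with closed fingers, then pressed it down from above. The press stopped within 0.1 mm of the predicted shut height, and an extra press (about 15 N read afterwards) moved it no further. Both camera views showed the cover level and shut.
- **Plunger:** I gripped the knob with 80 N. The tool rose about 22.4 mm (21.5 mm, then 0.8 and 0.1 mm more). After that the pull grew to about 22 N with no more travel, so it is on its stop. It stayed steady for a second, with the finger gap at about 27.7 mm, and the shaft was visible below the knob.
- **Small disagreements:** Stopping on force left the arm slightly slack, about 0.5 mm short of the stop, so I nudged it up onto the stop before handing in. A side force of about 10 N in x remained at the end. The gap is about 2 mm less than the knob's nominal 30 mm.
- **Loose things:** vial_a and the spatula looked unmoved in the last side picture. vial_b was hidden by the arm in that picture. It stood in its place in the earlier view taken with the open gripper above the knob, and I felt no contact with anything else. I did not separately check the bowl, jar, roll and beaker at the end; the arm did not work near them.

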